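# Load the ribbon cassette and hold the tension arm back

## Task

Get the wristband feed unit ready for threading: slide the flat ribbon cassette down into the unit's tight slot until it is fully home, and let go of it. Then push the sprung tension arm back, at its upright roller post, past the click of its ratchet pawl and about a centimetre further, and keep holding it there with the gripper, so that you and not the pawl hold the arm; the job finishes while you are still holding. Leave everything else on the table where it stands.

Things in the scene. Friction and masses are not known exactly. Their poses are not given: they have to be found in the camera images.
- cassette: Loose ribbon cassette: a plain grey flat slab 90 (x) x 18 (y) x 70 (z) mm with two pale round hubs on each flat face, about 0.15 kg, standing on its long narrow edge on the table. Origin: centre of its underside; x along its length, y across its 18 mm thickness, z up. Both ways round fit. Grip it across the 18 mm near its upper edge.
- feeder: Open wristband feed unit, fixed to the table: grey base plate 180 (x) x 240 (y) x 10 mm, cassette slot on its left (+y) half, tension arm on its right half, a low idler block (34 mm high) between. Origin: centre of its underside, on the table; x away from the robot, y left, z up; turned by up to 0.2 rad.
- slot (a point): Centre of the slot's floor, 14 mm above the table; axes as feeder. Slot in a grey block 110 x 38 mm, top 46 mm above the table: 92.5 mm along the unit's x by 20.5 mm along its y, 32 mm deep, straight down, 4 mm chamfer at the mouth. The cassette is home when its underside stands on this floor (its top 84 mm above the table).
- tension_arm: Flat aluminium tension arm with its roller post; origin on its hinge axis at table height (the hinge is 65 mm to +x and 30 mm to -y of the unit's centre); its -x axis runs along the arm to the post.
- post_foot (a point): Upright white roller post near the free end of the tension arm: cylinder 16 mm in diameter, 41 mm tall, 82 mm from the arm's pivot; does not spin. This point: on its axis at its foot, 25 mm above the table; top 66 mm above the table.
- post_top (a point): Centre of the roller post's top, 66 mm above the table.
- pivot (a point): Axis of the tension arm's vertical hinge, at the height of the arm's upper face (25 mm above the table); 65 mm behind (+x) and 30 mm right (-y) of the unit's centre.
- tension_angle (a joint): Tension arm angle, rad (bar 110 x 13 mm, 17 to 25 mm above table). 0 = rest, arm pointing from pivot along the unit's -x; grows as the post goes to the unit's -y (anticlockwise from above). Spring back to 0: about 5 N at the post, 11 N at 0.55. From 0.28 it lifts the pawl (some N more); click at about 0.39, where the pawl would catch it. Stop 0.65. Hold it beyond 0.43, best near 0.53.
- pawl_travel (a joint): Travel of the small steel spring pawl in its guide at the front right of the base, m: 0 at rest (inward, behind or before the pin), up to about 0.005 while the arm's pin rides over it. Its top and its guide reach 28 mm above the table.
- vial_0: Bystander: brown vial with a red cap, 23 mm in diameter, 46 mm tall, standing between the cassette and the unit; origin under its centre.
- swab_box: Bystander: open carton of swabs, 61 x 62 x 59 mm, to the right of the unit; origin under its centre.
- marker: Bystander: marker pen, 132 mm long, 14 mm thick, lying left of the cassette; origin under its centre.
- tape_roll: Bystander: roll of white tape lying flat, 58 mm across, 25 mm tall, behind the unit to the right; origin under its centre.
- specimen_cup_0: Bystander: lidded specimen cup, 61 mm across, 66 mm tall, behind the unit; origin under its centre.
- specimen_cup_1: Bystander: lidded specimen cup, 61 mm across, 66 mm tall, behind the unit, right of the other; origin under its centre.

How it is judged (in metres and radians):
On the way, in this order (a step that is already met when the one before it is completed fails the run):
1. the cassette stands fully home in the slot, let go, with the tension arm still at rest (z of cassette in the frame of slot between -0.004 and 0.003 m and horizontal distance between cassette and slot below 0.005 m and angle between cassette's own z axis and vertical below 0.08 rad and angle between the x axis of cassette and the x axis of feeder, either way round below 0.08 rad and contact force between the fingers and cassette below 0.2 N and value of joint tension_angle below 0.15 rad), for 0.2 s.
2. the tension arm is pushed back past the click, the pawl has snapped home behind it, and the fingers hold it (value of joint tension_angle above 0.43 rad and value of joint pawl_travel below 0.002 m and contact force between the fingers and tension_arm above 3 N), for 0.3 s.
At the end, for the whole second after the job is handed in: Cassette in the slot: within 3 mm of its floor, 5 mm of its centre, upright and in line (0.08 rad), not touched. Tension arm held still beyond 0.43 rad by the fingers (over 3 N), the pawl back home (under 2 mm) behind the pin (all of step 2 and z of cassette in the frame of slot between -0.004 and 0.003 m and horizontal distance between cassette and slot below 0.005 m and angle between cassette's own z axis and vertical below 0.08 rad and angle between the x axis of cassette and the x axis of feeder, either way round below 0.08 rad and contact force between the fingers and cassette below 0.2 N and velocity of joint tension_angle between -0.1 and 0.1 rad/s); the arm keeps its last pose, push and grip.
It fails at once if a bystander (vial, swab carton, marker, tape roll, specimen cups) is shifted by more than 30 mm (distance of any of vial_0, swab_box, marker, tape_roll, specimen_cup_0, specimen_cup_1 from where it was at the start of the episode above 0.03 m).
It also fails if it takes over 53 s, if anything falls off the work surface, if the arm or the gripper's body presses on something with over 40 N, if the wrist force passes 120 N, or if a joint passes its speed limit or range.

## Robot

A 6-joint arm with a two-finger parallel gripper is mounted at the origin on a cart in front of the work surface, level with it; the furniture and walls round the work are solid. World frame = base frame: x ahead of the robot, y to its left, z up, the work surface at z = 0. Lengths are in mm, angles in rad, forces in N, time in s.
With the tool pointing down it reaches from about 400 to 825 mm from the base axis. Payload 7 kg.
Tool frame: the origin (TCP) lies at the very end of the fingers, on their centre line; the grasp point (between the pads) lies 19 mm behind it; z points along the fingers, y is the line along which they close (so a half turn about z gives the same grasp; the last joint's range is limited). The gripper opens to 88 mm and grips with 3 to 60 N. Pads are 19 mm wide; open, the fingers measure 130 mm over their backs; the gripper's body (78 mm by 193 mm) begins 47 mm behind the grasp point.
Start: joints at [-0.887, 0.359, 0.012, 0, -1.224, -0.288], TCP at [260.216, -622.802, 200.461] pointing down, gripper open.
Joint ranges: [-3.07, 3.07], [-1.43, 2.12], [-1.02, 1.25], [-3.03, 1.67], [-3.05, -0], [-3.03, 3.03]. Speed limits (rad/s): [2.39, 2.39, 3.01, 3.14, 3.14, 3.14].

## Interface

Orientations are given as a unit quaternion [x, y, z, w].
In Python, from plant import bot gives the robot as it stands. Calls block until the motion is done:
- bot.move_ptp(position, orientation): joint-space move of the TCP to a pose.
- bot.line_to(position, velocity=150, ori=None): straight line of the TCP; ori=None keeps the orientation; velocity is the mean speed in mm/s.
- bot.move_joints(angles): joint-space move.
- bot.move_gripper(opening, force=None): finger opening in mm; force is the grip in N (None keeps the last); returns when the fingers have stopped.
- bot.pause(seconds).
- bot.solve_ik(position, orientation): joint angles nearest the present ones, or None.
- bot.read_state(): the state.
- bot.camera(name): name is "scene" or "top" or "wrist"; returns the picture (400x640x3 uint8, red, green, blue); there is no depth.
- bot.get_calibration(name): a dict with "fx", "fy", "cx", "cy" (pixels), "view" (4x4, takes a point from world to camera coordinates); the wrist camera has in their place "T_tool_cam" (4x4, takes a point from camera to tool coordinates, whose origin is the TCP and whose axes are the flange's). Camera axes: x right, y up, looking along -z (the intrinsics and any distortion apply to the point x, -y, -z); pixel columns grow to the right and rows downward; lengths in mm; the calibration is good to about 2 mm. A picture is of the moment at which its call begins: read the wrist's pose just before it. get_calibration takes no time and is no camera call.
A pose or a line that the arm cannot do raises bot.Unreachable and nothing moves.
- bot.close_job(): hands the job in; it is judged then, once.
The state is a dict: "t": time; "joint_pos": joint angles; "qvel": joint speeds; "tau": joint torques, N m; "tcp_pos": TCP position; "eef_rot": TCP orientation; "contact_force": force on the tool from outside, world axes, zero at the start; "moment": the same for the moment, N m; "width": finger opening in mm; "finger_force": force on a finger pad.
Only numpy, scipy, OpenCV 4.12 (cv2) and the standard library are available. Lean on these libraries where they do the work, as an engineer would, in place of code of your own. Each camera call takes 0.05 s, during which the arm holds its last target. There are 200 camera calls.

## Working session

There is one attempt and no reset: what is moved stays moved. The work goes in short steps, each a Python script; the robot and the scene stay as the last script left them, time stands still between calls to the robot, and variables do not carry over. Pictures are saved under pics/ and viewed, at most 10 in all, crops included, and the job is handed in when it is done.

```bash
ls; mkdir -p pics
python3 - <<'E'
from plant import bot
import cv2,numpy as np
np.set_printoptions(suppress=True,precision=4)
for n in ("top","scene"):
    cv2.imwrite(f"pics/{n}0.png",bot.camera(n)[:,:,::-1])
    print(n,bot.get_calibration(n))
print(bot.get_calibration("wrist")); print(bot.read_state())
E
```

```text
pics
top {'fx': 520.4334257065234, 'fy': 520.4334257065234, 'cx': 311.97981920949013, 'cy': 199.98793798596435, 'view': array([[    0.0079,    -1.    ,    -0.0027,    -3.2686],
       [    0.9828,     0.0072,     0.1845,  -593.3731],
       [   -0.1845,    -0.0041,     0.9828, -1358.7695],
       [    0.    ,     0.    ,     0.    ,     1.    ]])}
scene {'fx': 452.2866626275459, 'fy': 452.2866626275459, 'cx': 316.5082922096687, 'cy': 189.47290291251295, 'view': array([[   -0.6202,    -0.7845,    -0.0013,   369.0319],
       [    0.6044,    -0.4789,     0.6367,  -379.9524],
       [   -0.5001,     0.3941,     0.7711, -1236.6584],
       [    0.    ,     0.    ,     0.    ,     1.    ]])}
{'fx': 355.12817989552707, 'fy': 355.12817989552707, 'cx': 323.3817925000237, 'cy': 195.6055969146549, 'T_tool_cam': array([[  -0.001 ,    0.9535,    0.3013,   82.693 ],
       [   1.    ,    0.0005,    0.0018,   -0.388 ],
       [   0.0015,    0.3013,   -0.9535, -183.3636],
       [   0.    ,    0.    ,    0.    ,    1.    ]])}
{'t': 0.1, 'joint_pos': array([-0.8869,  0.3593,  0.0112, -0.0003, -1.2241, -0.2881]), 'qvel': array([ 0.0002, -0.0001,  0.0035,  0.0006,  0.0002,  0.0006]), 'tau': array([ -0.0013, -58.4163,  29.375 ,   7.0157,   0.0102,  -0.0001]), 'tcp_pos': array([ 260.0365, -622.3798,  199.6203]), 'eef_rot': array([-0.1965,  0.9805,  0.0007, -0.0002]), 'contact_force': array([ 0.683 ,  0.4339, -0.3517]), 'moment': array([-0.0095,  0.0128,  0.0191]), 'finger_force': 0.0, 'width': 87.81629315192168}
```

View pics/top0.png

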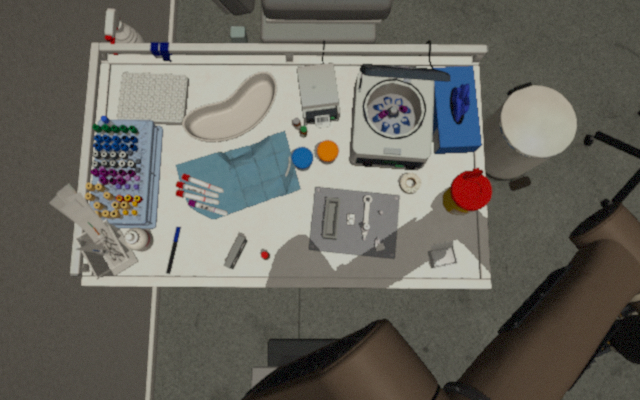

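View pics/scene0.png

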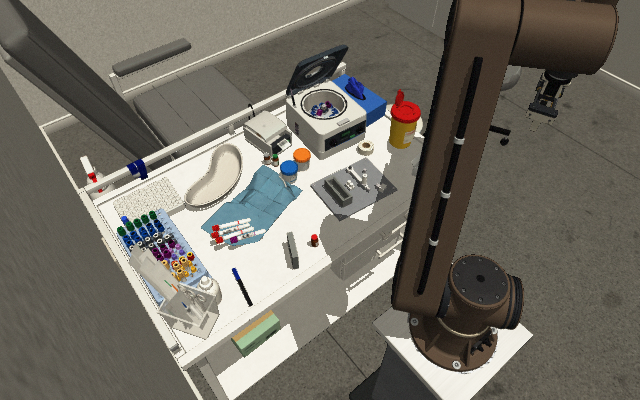

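```bash
cat > h.py <<'E'
from plant import bot
import numpy as np, cv2
from scipy.spatial.transform import Rotation as R
np.set_printoptions(suppress=True,precision=4)
def down(yaw):  # tool z down, tool y axis (closing) at angle yaw from world y; tool x = (-?)
    # tool x = (cos,sin,0), tool y = (sin,-cos,0), z=-Z
    c,s=np.cos(yaw),np.sin(yaw)
    return R.from_matrix(np.array([[c,s,0],[s,-c,0],[0,0,-1]])).as_quat()
def view(name,st=None):
    c=bot.get_calibration(name)
    if name!="wrist": return c,c["view"]
    T=np.eye(4);T[:3,:3]=R.from_quat(st["eef_rot"]).as_matrix();T[:3,3]=st["tcp_pos"]
    return c,np.linalg.inv(T@c["T_tool_cam"])
def pix2w(cv,u,v,z):
    c,V=cv; d=np.array([(u-c["cx"])/c["fx"],-(v-c["cy"])/c["fy"],-1]); Rm=V[:3,:3];
    o=-Rm.T@V[:3,3]; d=Rm.T@d; return o+d*(z-o[2])/d[2]
def w2pix(cv,p):
    c,V=cv; q=V[:3,:3]@np.asarray(p,float)+V[:3,3]; return np.array([c["cx"]-c["fx"]*q[0]/q[2],c["cy"]+c["fy"]*q[1]/q[2]])
E
python3 - <<'E'
from h import *
cv=view("top")
for n,u,v,z in [("cass",235,250,35),("vial",265,254,46),("unit",354,222,10),("post",378,243,66),("swab",442,256,59),("marker",173,250,14)]: print(n,pix2w(cv,u,v,z))
for p in ([450,170,180],[480,-80,180],[480,30,250]):
  for yaw in (0,np.pi):
    print(p,yaw,bot.solve_ik(p,down(yaw)))
E
```

```text
cass [457.8085 208.7671  35.    ]
vial [446.721  126.1948  46.    ]
unit [ 540.4121 -115.9676   10.    ]
post [ 476.5139 -174.8997   66.    ]
swab [ 443.9609 -345.0271   59.    ]
marker [458.3725 382.5044  14.    ]
[450, 170, 180] 0 [ 0.7713  0.051  -0.4324  0.     -1.0874  0.7995]
[450, 170, 180] 3.141592653589793 [ 0.7713  0.051  -0.4324  0.     -1.0874 -2.3421]
[480, -80, 180] 0 [ 0.24    0.0608 -0.4218  0.     -1.0882  1.3308]
[480, -80, 180] 3.141592653589793 [ 0.24    0.0608 -0.4218  0.     -1.0882 -1.8108]
[480, 30, 250] 0 [ 0.4726  0.0018 -0.3191  0.     -1.2498  1.0982]
[480, 30, 250] 3.141592653589793 [ 0.4726  0.0018 -0.3191  0.     -1.2498 -2.0434]
```

Run:
```python
from h import *
import pickle
q=down(np.pi)
bot.move_ptp([420,-250,320],q)
for i,p in enumerate(([500,-116,150],[425,190,150])):
    bot.move_ptp(p,q); bot.pause(.25)
    st=bot.read_state(); im=bot.camera("wrist"); 
    pickle.dump(st,open(f"w{i}.pkl","wb")); cv2.imwrite(f"pics/w{i}.png",im[:,:,::-1]); print(st["t"],st["tcp_pos"])
```

```text
2.825 [ 500.3203 -116.6806  151.0317]
4.325 [425.3819 189.2561 149.9592]
```

View pics/w0.png

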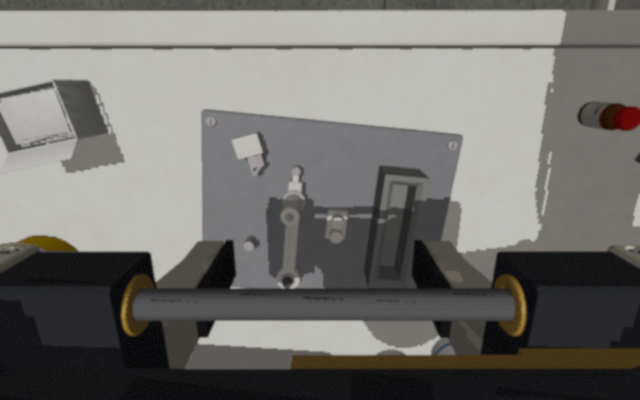

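View pics/w1.png

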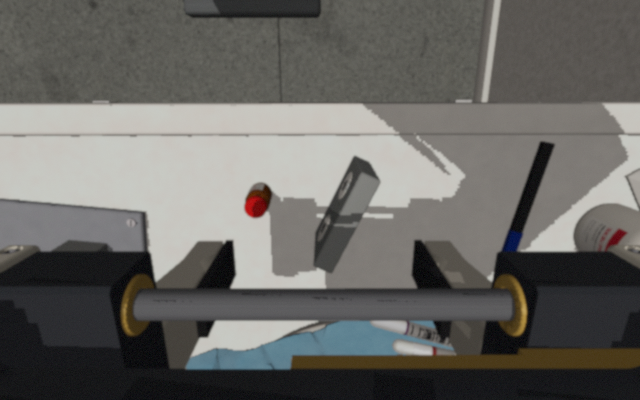

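Run:
```python
import cv2,numpy as np
a=cv2.imread("pics/w0.png")[100:295,195:475]; a=cv2.resize(a,None,fx=2.8,fy=2.8,interpolation=cv2.INTER_CUBIC)
cv2.imwrite("pics/c0.png",np.clip(a*1.5,0,255).astype('uint8'))
a=cv2.imread("pics/w1.png")[150:280,235:395]; a=cv2.resize(a,None,fx=4.5,fy=4.5,interpolation=cv2.INTER_CUBIC)
cv2.imwrite("pics/c1.png",a)
```

```text
(no output)
```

View pics/c0.png

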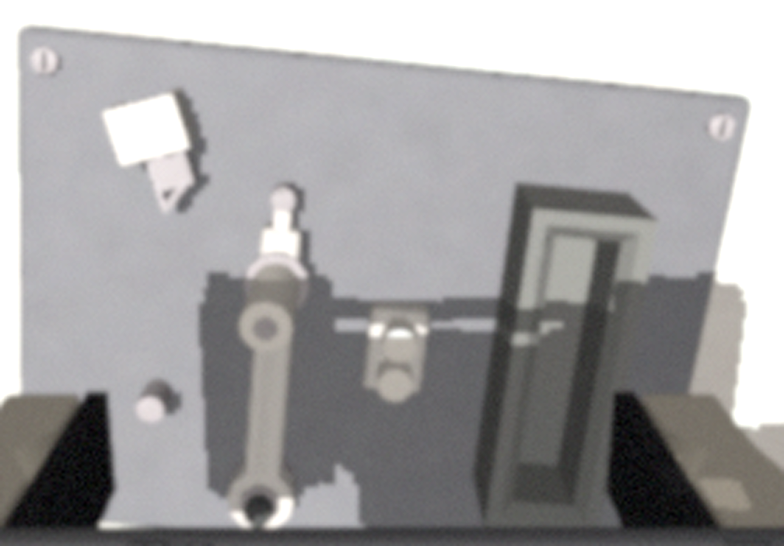

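View pics/c1.png

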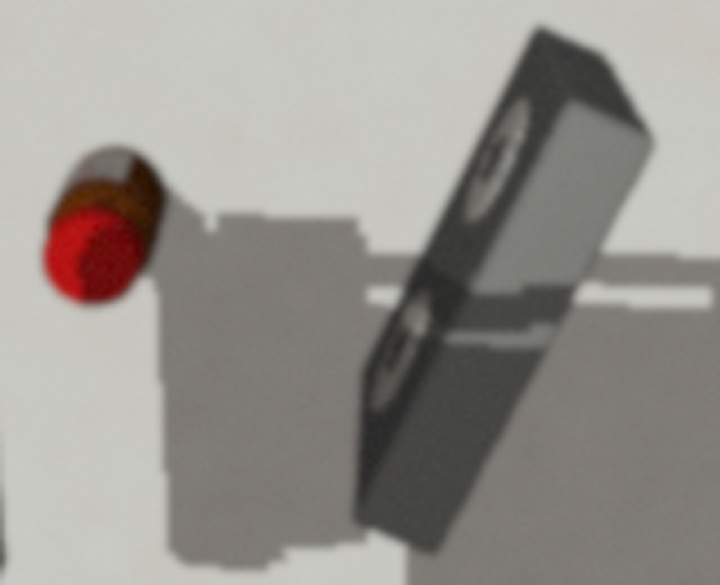

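```bash
cat >> h.py <<'E'
import pickle
from scipy.optimize import least_squares
def fit(cv,pts,x0):  # pts: [(u,v,lx,ly,z)]
    P=np.array(pts,float)
    def f(p):
        c,s=np.cos(p[2]),np.sin(p[2])
        return np.concatenate([w2pix(cv,[p[0]+c*a[2]-s*a[3],p[1]+s*a[2]+c*a[3],a[4]])-a[:2] for a in P])
    r=least_squares(f,x0,x_scale=[10,10,.1]); return r.x,r.fun.reshape(-1,2)
E
python3 - <<'E'
from h import *
cv0=view("wrist",pickle.load(open("w0.pkl","rb"))); cv1=view("wrist",pickle.load(open("w1.pkl","rb")))
g0=lambda u,v:(195+(u+.5)/2.8-.5,100+(v+.5)/2.8-.5); g1=lambda u,v:(235+(u+.5)/4.5-.5,150+(v+.5)/4.5-.5)
pts=[(*g1(574,100),-45,-9,70),(*g1(652,145),-45,9,70),(*g1(357,520),45,-9,70),(*g1(434,553),45,9,70),(*g1(540,30),-45,-9,0),(*g1(362,370),45,-9,0)]
print("cass",*fit(cv1,pts,[458,209,0.0]))
for a in pts: print(pix2w(cv1,a[0],a[1],a[4]))
print("vial",pix2w(cv1,*g1(95,255),46))
U=[(*g0(22,28),-90,-120,10),(*g0(749,99),-90,120,10),(*g0(265,325),-17,-30,66),(*g0(262,507),65,-30,25)]
x,r=fit(cv0,U,[540,-116,0.]); print("unit",x,r)
for a in U: print(pix2w(cv0,a[0],a[1],a[4]))
c,s=np.cos(x[2]),np.sin(x[2]); M=np.array([[c,s],[-s,c]])
for n,u,v,z in [("blkTL",535,208,46),("blkTR",657,218,46),("blkBL",518,185,10),("BLfar",485,520,46),("guide",148,130,28),("idler",396,385,34)]:
    print(n,M@(pix2w(cv0,*g0(u,v),z)[:2]-x[:2]))
E
```

```text
cass [451.2974 206.0326  -0.4441] [[-0.617  -0.6775]
 [ 2.9306 -0.9066]
 [-1.9014  1.4346]
 [ 0.5223  2.3248]
 [-0.5123 -2.5393]
 [-0.8198  0.9209]]
[407.3264 217.7257  70.    ]
[415.2459 231.2778  70.    ]
[486.7359 180.1641  70.    ]
[493.6075 194.3793  70.    ]
[409.239  217.7848   0.    ]
[487.0503 179.4157   0.    ]
vial [443.3219 130.0777  46.    ]
unit [ 541.3132 -117.0327   -0.0972] [[-2.7954 -0.2995]
 [ 3.0808  0.1202]
 [ 0.1537  1.7314]
 [-0.4373 -1.1624]]
[ 440.3516 -225.2661   10.    ]
[463.2758   8.3286  10.    ]
[ 519.9839 -145.3179   66.    ]
[ 604.3995 -152.8118   25.    ]
blkTL [-55.6106  46.1805]
blkTR [-56.0367  82.9741]
blkBL [-54.4433  46.6747]
BLfar [51.2148 45.4496]
guide [-64.5988 -73.0814]
idler [10.9691 11.9579]
```

Run:
```python
from h import *
q=down(np.pi-.096)
bot.move_ptp([565,-70,150],q); bot.pause(.3)
st=bot.read_state(); im=bot.camera("wrist"); pickle.dump(st,open("w2.pkl","wb")); cv2.imwrite("pics/w2.png",im[:,:,::-1])
a=im[80:250,220:460,::-1]; a=cv2.resize(a,None,fx=3.3,fy=3.3,interpolation=cv2.INTER_CUBIC)
cv2.imwrite("pics/c2.png",np.clip(a*1.5,0,255).astype('uint8')); print(st["t"],st["tcp_pos"],st["eef_rot"])
```

```text
5.8083 [565.0435 -69.0314 150.2561] [0.0472 0.9989 0.0001 0.0002]
```

View pics/c2.png

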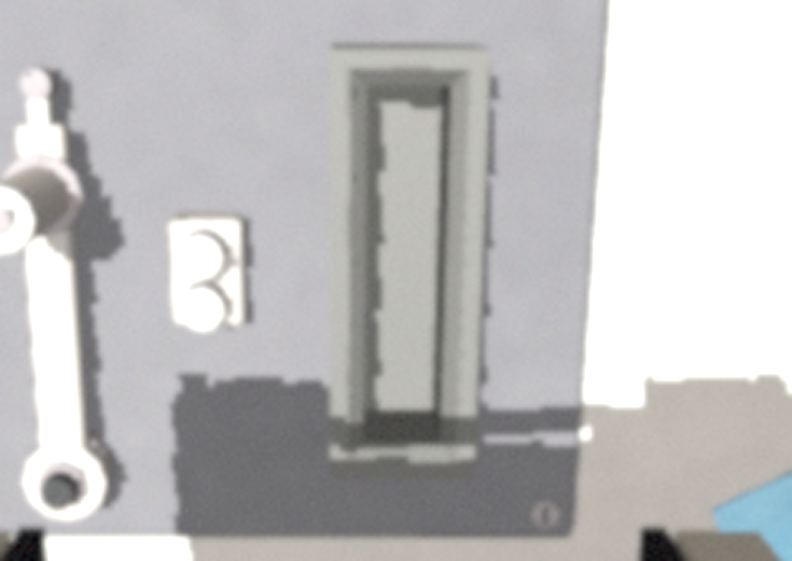

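Run:
```python
from h import *
cv=view("wrist",pickle.load(open("w2.pkl","rb")))
g=lambda u,v:(220+(u+.5)/3.3-.5,80+(v+.5)/3.3-.5)
B=[(*g(330,46),-55,-19,46),(*g(490,46),-55,19,46),(*g(330,461),55,-19,46),(*g(476,462),55,19,46)]
for a in B: print(pix2w(cv,a[0],a[1],46))
import copy
for k in (1,.98,.97):
    c=copy.deepcopy(cv); c[0]["fx"]*=k;c[0]["fy"]*=k
    x,r=fit(c,B,[547,-53,-.1]); print(k,"slot",x,abs(r).max())
    print("post",pix2w(c,*g(2,215),66)," foot", pix2w(c,*g(40,188),25),"pivot",pix2w(c,*g(62,490),27),"corner",pix2w(c,*g(574,536),10))
cv1=view("wrist",pickle.load(open("w1.pkl","rb")))
g1=lambda u,v:(235+(u+.5)/4.5-.5,150+(v+.5)/4.5-.5)
pts=[(*g1(574,100),-45,-9,70),(*g1(652,145),-45,9,70),(*g1(357,520),45,-9,70),(*g1(434,553),45,9,70)]
for k in (1,.98,.97):
    c=copy.deepcopy(cv1); c[0]["fx"]*=k;c[0]["fy"]*=k
    x,r=fit(c,pts,[458,209,0.0]);print(k,x,abs(r).max())
ca=x
for yaw in (np.pi+ca[2],np.pi-.1,np.pi): 
  print(bot.solve_ik([x[0],x[1],60],down(yaw)),bot.solve_ik([547,-53,60],down(yaw)))
```

```text
[490.3854 -65.9517  46.    ]
[493.9841 -28.3771  46.    ]
[594.8267 -76.2924  46.    ]
[598.7532 -38.0868  46.    ]
1 slot [545.029  -52.2262  -0.0952] 3.365082609196719
post [ 519.7579 -144.1873   66.    ]  foot [ 519.3432 -145.5495   25.    ] pivot [ 603.7778 -153.5384   27.    ] corner [640.0136  -7.0863  10.    ]
0.98 slot [544.2832 -51.8401  -0.0951] 2.007677366335514
post [ 518.8303 -145.6274   66.    ]  foot [ 518.1635 -146.9809   25.    ] pivot [ 604.2862 -155.2622   27.    ] corner [641.1862  -5.7003  10.    ]
0.97 slot [543.8992 -51.6413  -0.0951] 1.328940320313933
post [ 518.3527 -146.3687   66.    ]  foot [ 517.5563 -147.7175   25.    ] pivot [ 604.5486 -156.1515   27.    ] corner [641.7914  -4.985   10.    ]
1 [451.0734 205.7904  -0.441 ] 2.530509795565422
0.98 [451.4639 206.1901  -0.4418] 1.8831233114805173
0.97 [451.6653 206.3963  -0.4423] 1.5589168974722156
[ 0.8252  0.2102 -0.5607  0.     -0.7999 -2.8382] [ 0.2599  0.289  -0.4472  0.     -0.8346 -2.273 ]
[ 0.8252  0.2102 -0.5607  0.     -0.7999 -2.496 ] [ 0.2599  0.289  -0.4472  0.     -0.8346 -1.9307]
[ 0.8252  0.2102 -0.5607  0.     -0.7999 -2.396 ] [ 0.2599  0.289  -0.4472  0.     -0.8346 -1.8307]
```

Run:
```python
from h import *
q=down(np.pi-.442)
bot.move_ptp([451.4,206.1,130],q); bot.move_gripper(50,25)
bot.line_to([451.4,206.1,44],120); bot.pause(.1)
print(bot.read_state()["contact_force"])
bot.move_gripper(10,25); s=bot.read_state(); print(s["width"],s["finger_force"],s["tcp_pos"],s["contact_force"])
bot.line_to([451.4,206.1,150],120)
bot.move_ptp([544.3,-51.9,150],down(np.pi-.095))
bot.line_to([544.3,-51.9,98],100); bot.pause(.3)
s=bot.read_state(); print(s["t"],s["width"],s["finger_force"],s["tcp_pos"],s["contact_force"])
im=bot.camera("wrist"); pickle.dump(s,open("w3.pkl","wb"))
im2=bot.camera("scene")
w=cv2.resize(im[60:310,170:490,::-1],(768,600),interpolation=cv2.INTER_CUBIC)
cv2.imwrite("pics/w3.png",np.clip(w*1.4,0,255).astype('uint8')); cv2.imwrite("pics/s3.png",im2[:,:,::-1])
```

```text
[-0.7523 -0.591  -0.1117]
10.039041490530305 3.267021086897728 [451.8234 206.5029  44.3827] [-0.1809  0.7867  5.7625]
12.7167 9.899046735762887 0.0 [544.5893 -51.8467  98.5285] [-0.3262  0.206  -0.6312]
```

View pics/w3.png

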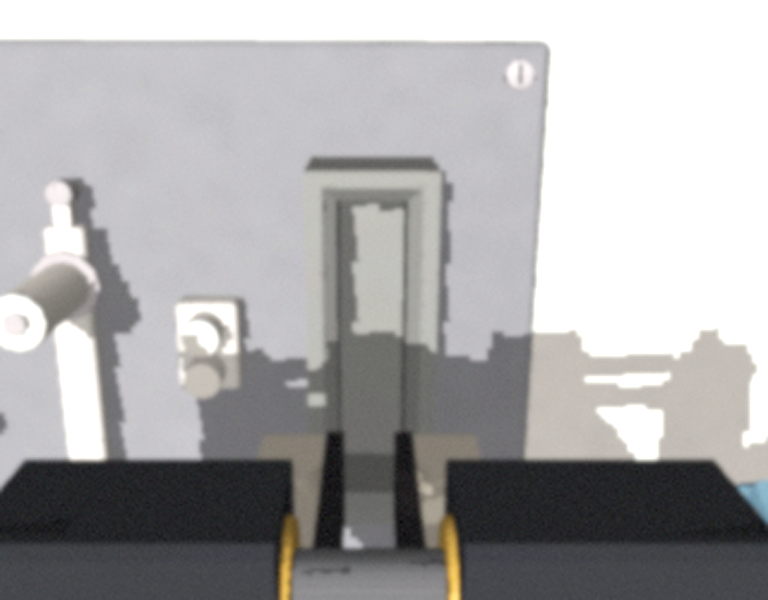

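Run:
```python
from h import *
bot.line_to([544.3,-51.9,150],150)
bot.move_ptp([425,190,150],down(np.pi)); bot.pause(.3)
st=bot.read_state(); im=bot.camera("wrist"); pickle.dump(st,open("w4.pkl","wb")); print(st["t"],st["tcp_pos"])
cv2.imwrite("pics/w4.png",im[:,:,::-1])
s=cv2.imread("pics/s3.png")[210:310,220:380]
a=cv2.resize(im[130:290,220:420,::-1],(750,600),interpolation=cv2.INTER_CUBIC)
cv2.imwrite("pics/v4.png",a)
```

```text
14.6667 [425.3733 189.3124 149.8468]
```

View pics/v4.png

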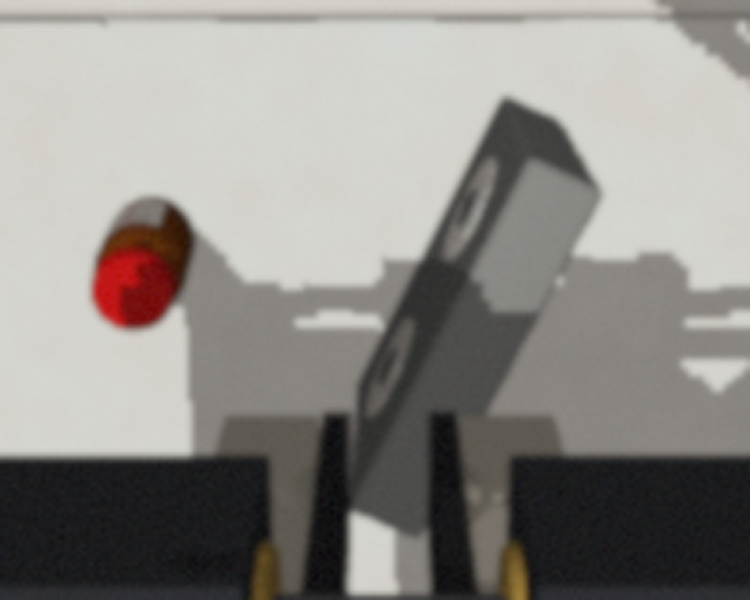

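Run:
```python
from h import *
q=down(np.pi-.442)
bot.move_gripper(50,25)
bot.move_ptp([451.4,206.1,120],q)
bot.line_to([451.4,206.1,40],120); bot.pause(.1)
def p(l):
    s=bot.read_state(); print(l,round(s["t"],2),s["width"],s["finger_force"],s["tcp_pos"],s["contact_force"],s["moment"])
p("open")
for w in (30,22,17):
    bot.move_gripper(w,25); p(w)
cv2.imwrite("pics/g5.png",cv2.resize(bot.camera("wrist")[:,:,::-1],(640,400)))
```

```text
open 16.97 49.56058952280514 0.0 [451.9082 206.6091  40.9371] [0.0106 0.4028 0.1497] [-0.1394 -0.0472 -0.0092]
30 17.57 30.251867251671325 0.0 [451.3986 206.107   39.9939] [ 0.0201  0.1439 -0.4088] [-0.0466 -0.0559  0.0247]
22 18.0 22.064421049723897 0.0 [451.386  206.1023  39.9951] [ 0.4002  0.6413 -0.3573] [-0.0519 -0.0376 -0.0243]
17 18.35 17.38804806372962 23.870043754577637 [451.4807 206.1487  40.0249] [0.2211 0.077  0.8374] [ 0.0339 -0.0137  0.0156]
```

Run:
```python
from h import *
def p(l):
    s=bot.read_state(); print(l,round(s["t"],2),s["width"],s["finger_force"],s["tcp_pos"],s["contact_force"],s["moment"]); return s
bot.line_to([451.4,206.1,60],60); s=p("lift20")
if s["finger_force"]>10:
    bot.line_to([451.4,206.1,145],120); p("up")
    bot.move_ptp([544.3,-51.9,145],down(np.pi-.095))
    bot.line_to([544.3,-51.9,100],100); bot.pause(.3); p("above")
cv2.imwrite("pics/w6.png",cv2.resize(bot.camera("wrist")[60:310,170:490,::-1],(768,600),interpolation=cv2.INTER_CUBIC))
```

```text
lift20 18.88 16.96445913358586 24.191418886184692 [451.5137 206.2712  60.4455] [-0.8914  0.089  -1.801 ] [-0.0602  0.028  -0.0018]
up 19.74 17.412237277876617 24.19188916683197 [450.8991 205.7515 144.2106] [-1.2828 -0.2131 -1.3662] [-0.0663 -0.0035  0.017 ]
above 21.71 17.47516611231915 24.192907512187958 [544.6184 -51.8539 100.5421] [ 0.379   0.4259 -0.846 ] [-0.0404 -0.0395 -0.0248]
```

Run:
```python
from h import *
def p(l):
    s=bot.read_state(); print(l,round(s["t"],2),round(s["width"],2),round(s["finger_force"],1),s["tcp_pos"],s["contact_force"],s["moment"]); return s
bot.line_to([544.3,-51.9,88],60)
z=88
while z>53.5:
    z-=3 if z>57 else 1
    bot.line_to([544.3,-51.9,z],40); s=p(z)
    if s["contact_force"][2]>15 or np.hypot(*s["contact_force"][:2])>20: break
```

```text
85 22.36 16.99 24.3 [545.0709 -51.8769  85.4589] [ 1.153  -1.5575  1.8382] [-0.0855 -0.4041  0.0112]
82 22.61 17.02 24.5 [547.1056 -51.805   83.8425] [ 3.0998 -0.4273  7.562 ] [-0.3587 -1.1792  0.0369]
79 22.86 17.54 25.0 [549.1283 -51.6031  82.0063] [ 6.1472 -2.1689 11.3877] [-0.5157 -2.1951  0.0456]
76 23.11 17.56 25.0 [551.0739 -51.4097  80.0386] [ 8.508  -1.1058 13.2878] [-0.5941 -3.1596  0.0607]
73 23.36 17.12 25.0 [552.8425 -51.2373  77.9709] [11.5839 -1.7238 14.6084] [-0.7456 -4.191   0.0175]
70 23.61 17.85 25.1 [554.4839 -51.0011  75.7651] [13.8767 -2.274  16.9777] [-0.8483 -5.0865  0.0797]
```

Run:
```python
from h import *
bot.line_to([544.3,-51.9,92],60); bot.pause(.2)
s=bot.read_state(); print(s["t"],s["width"],s["finger_force"],s["tcp_pos"],s["contact_force"],s["moment"])
a=bot.camera("wrist"); pickle.dump(s,open("w7.pkl","wb")); cv2.imwrite("pics/w7r.png",a[:,:,::-1])
c=cv2.resize(a[100:290,260:400,::-1],None,fx=3,fy=3,interpolation=cv2.INTER_CUBIC)
b=cv2.resize(cv2.imread("pics/w6.png"),(426,333))
t=bot.camera("scene")[140:240,280:400,::-1]; cv2.imwrite("pics/s7.png",t)
t=cv2.resize(t,None,fx=3,fy=3,interpolation=cv2.INTER_CUBIC)
W=np.zeros((575,790,3),np.uint8); W[:570,:420]=np.clip(c*1.4,0,255); W[:300,425:785]=t
t=cv2.resize(bot.camera("top")[205:265,300:375,::-1],None,fx=4,fy=4,interpolation=cv2.INTER_CUBIC); W[305:545,425:725]=t
cv2.imwrite("pics/v7.png",W)
```

```text
24.325 17.406403765749683 24.993804395198822 [543.7602 -51.9752  91.3495] [ 0.7783  0.5237 -1.1818] [ 0.013   0.0095 -0.0041]
```

View pics/v7.png

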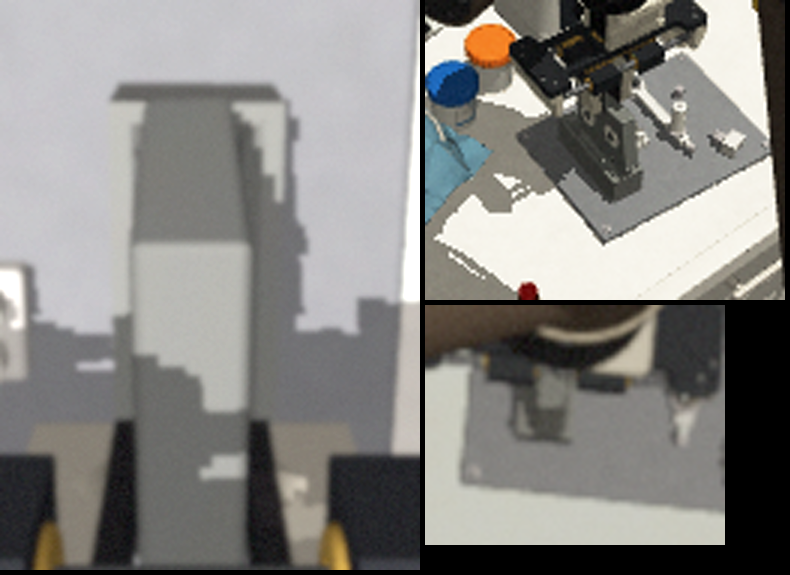

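Run:
```python
from h import *
s=pickle.load(open("w7.pkl","rb")); s["tcp_pos"]=np.array([544.3,-51.9,92]); cv=view("wrist",s)
g=lambda U,V:(260+(U+.5)/3-.5,100+(V+.5)/3-.5)
yaw=-.095;c,sn=np.cos(yaw),np.sin(yaw);M=np.array([[c,sn],[-sn,c]])
for n,U,V,z in [("topL",134,243,122),("topR",248,243,122),("botL",145,100,52),("botR",232,100,52),("blkL",111,101,46),("blkR",282,101,46),("blkfootL",120,84,10),("footR",272,84,10)]:
    print(n,M@(pix2w(cv,*g(U,V),z)[:2]-[544.3,-51.9]))
s=pickle.load(open("w3.pkl","rb")); cv=view("wrist",s); g=lambda u,v:(170+u/2.4,60+v/2.4)
for n,U,V,z in [("blkL",304,170,46),("blkR",441,170,46)]: print("w3",n,M@(pix2w(cv,*g(U,V),z)[:2]-[544.3,-51.9]))
```

```text
topL [-40.8056  -9.4585]
topR [-40.7948   7.5348]
botL [-52.7641 -10.656 ]
botR [-52.7485   7.4708]
blkL [-51.7679 -18.2054]
blkR [-51.7364  18.389 ]
blkfootL [-51.1567 -18.6437]
footR [-51.1235  18.8094]
w3 blkL [-52.1572 -18.5388]
w3 blkR [-52.12    19.0543]
```

Run:
```python
import cv2,numpy as np
a=cv2.cvtColor(cv2.imread("pics/w7r.png"),cv2.COLOR_BGR2GRAY).astype(int)
b=cv2.imread("pics/w6.png"); b=cv2.cvtColor(cv2.resize(b,(320,250),interpolation=cv2.INTER_AREA),cv2.COLOR_BGR2GRAY).astype(int)
B=np.zeros((400,640),int);B[60:310,170:490]=b
for n,I in (("w7",a),("w6",B)):
    for c in (300,322,330,350): print(n,c,"from row 115:",I[115:200,c-1:c+2].mean(1).astype(int).tolist())
    for r in (150,): print(n,"row",r,"cols 280..370",I[r-1:r+2,280:370].mean(0).astype(int).tolist())
```

```text
w7 300 from row 115: [143, 142, 142, 142, 142, 143, 142, 142, 142, 142, 141, 136, 121, 99, 83, 77, 73, 76, 97, 126, 139, 142, 141, 142, 141, 141, 141, 141, 141, 141, 140, 140, 141, 141, 141, 141, 140, 141, 141, 141, 141, 141, 141, 141, 141, 141, 141, 141, 141, 141, 141, 141, 141, 141, 141, 141, 141, 141, 140, 139, 140, 139, 140, 139, 139, 138, 139, 138, 139, 138, 138, 138, 139, 139, 138, 139, 138, 138, 139, 140, 139, 139, 139, 139, 139]
w7 322 from row 115: [141, 140, 141, 141, 141, 141, 142, 141, 141, 142, 141, 134, 115, 90, 74, 72, 72, 76, 81, 85, 87, 87, 87, 87, 87, 87, 88, 88, 89, 89, 88, 88, 88, 89, 90, 87, 88, 89, 88, 89, 88, 89, 89, 89, 89, 87, 89, 88, 89, 89, 89, 88, 88, 88, 90, 90, 89, 88, 89, 90, 89, 89, 89, 88, 94, 104, 119, 130, 134, 133, 133, 132, 132, 132, 132, 132, 132, 132, 132, 133, 133, 132, 133, 131, 131]
w7 330 from row 115: [141, 142, 141, 142, 141, 142, 142, 142, 141, 141, 141, 135, 117, 92, 76, 71, 71, 77, 83, 87, 87, 88, 89, 89, 88, 89, 88, 88, 88, 88, 88, 88, 88, 89, 88, 88, 87, 89, 89, 88, 89, 89, 88, 89, 89, 89, 89, 89, 88, 89, 88, 88, 87, 88, 88, 89, 89, 9
[... 2375 characters left out ...]
, 139, 139, 139, 139, 140, 139, 139, 139, 139, 139, 139, 139, 138, 139, 139, 139, 138, 137, 132, 119, 109, 106, 105, 103, 99, 90, 83, 80, 79, 80, 79, 80, 80, 79, 79, 80, 79, 79, 79, 79, 80, 80, 79, 79, 80, 79, 79, 79, 80, 80, 80, 79, 78, 79, 79, 79, 79, 80, 79]
w6 row 150 cols 280..370 [143, 143, 143, 143, 142, 143, 141, 142, 141, 140, 141, 140, 141, 140, 140, 140, 140, 140, 141, 141, 141, 140, 136, 128, 117, 108, 106, 105, 102, 95, 82, 73, 71, 70, 72, 71, 72, 72, 71, 71, 72, 72, 72, 71, 70, 71, 71, 71, 70, 70, 71, 70, 71, 71, 71, 71, 70, 66, 62, 64, 73, 77, 83, 96, 113, 124, 133, 138, 139, 140, 140, 138, 128, 106, 88, 89, 107, 129, 139, 140, 140, 140, 141, 140, 140, 140, 140, 140, 140, 140]
```

Run:
```python
from h import *
s=pickle.load(open("w7.pkl","rb")); 
yaw=-.095;c,sn=np.cos(yaw),np.sin(yaw);M=np.array([[c,sn],[-sn,c]])
def run(z0,L):
    s["tcp_pos"]=np.array([544.3,-51.9,z0]); 
    for k in (1,.97):
        cv=view("wrist",s); cv[0]["fx"]*=k; cv[0]["fy"]*=k
        for n,u,v,z in L: print(z0,k,n,M@(pix2w(cv,u,v,z)[:2]-[544.3,-51.9]))
run(100,[("bot",330,144,60),("top",330,171,130),("blk",330,130.5,46),("chamf",330,138,46)])
run(92,[("bot",330,132.5,52),("top",330,180.7,122),("blk",305,133,46),("blk",350,133.3,46)])
```

```text
100 1 bot [-45.859   3.127]
100 1 top [-45.2339   2.    ]
100 1 blk [-52.5543   3.3226]
100 1 chamf [-47.5957   3.3451]
100 0.97 bot [-46.867    3.2514]
100 0.97 top [-45.5799   2.0892]
100 0.97 blk [-53.8749   3.4521]
100 0.97 chamf [-48.7792   3.476 ]
92 1 bot [-53.0625   3.0944]
92 1 top [-40.7829   2.0202]
92 1 blk [-51.9759 -12.8506]
92 1 blk [-51.7597  16.0351]
92 0.97 bot [-54.2712   3.2166]
92 0.97 top [-40.9961   2.1107]
92 0.97 blk [-53.2087 -13.1945]
92 0.97 blk [-52.9863  16.5363]
```

```bash
cat >> h.py <<'E'
YAW=-.095
Q0=R.from_quat(down(np.pi+YAW)); UY=np.array([-np.sin(YAW),np.cos(YAW),0]); UX=np.array([np.cos(YAW),np.sin(YAW),0])
def slab(tcp,x0,th,pitch,zz):  # front edges bottom/top in world; pivot=grasp point
    rt=R.from_rotvec(UY*pitch); piv=tcp+rt.apply([0,0,19.]); rs=R.from_rotvec(UY*(pitch+th))
    return [piv+rs.apply(UX*(x0-45)+np.array([0,0,zz+h])) for h in (-59,11)]
E
python3 - <<'E'
from h import *
s=pickle.load(open("w7.pkl","rb"))
for z0,rows in ((100,(144,171)),(92,(132.5,180.7))):
  for k in (1,.98):
    s["tcp_pos"]=np.array([544.3,-51.9,z0]); cv=view("wrist",s); cv[0]["fx"]*=k;cv[0]["fy"]*=k
    f=lambda p:[w2pix(cv,q)[1]-r for q,r in zip(slab(s["tcp_pos"],p[0],p[1],0,0),rows)]
    r=least_squares(f,[0,.1],x_scale=[1,.1]); print(z0,k,r.x)
print(bot.solve_ik([547,-52,92],(R.from_rotvec(UY*-.13)*Q0).as_quat()))
E
```

```text
100 1 [-0.4237  0.0085]
100 0.98 [-0.7856  0.0145]
92 1 [-0.12    0.1636]
92 0.98 [-0.5326  0.1721]
[ 0.3002  0.1736 -0.5572  0.0756 -0.7214 -2.0198]
```

```bash
cat >> h.py <<'E'
PITCH=-.157
G0=np.array([544.3,-51.9,0])
def tcpG(dx,dy,gz,pitch=PITCH):
    rt=R.from_rotvec(UY*pitch); return G0+UX*dx+UY*dy+np.array([0,0,gz])-rt.apply([0,0,19.]), (rt*Q0).as_quat()
def p(l):
    s=bot.read_state(); print(l,round(s["t"],2),round(s["width"],2),round(s["finger_force"],1),s["tcp_pos"],s["contact_force"],s["moment"]); return s
E
python3 - <<'E'
from h import *
bot.line_to([544.3,-51.9,97],80)
P,q=tcpG(3.3,1.2,116); bot.line_to(P,60,ori=q); bot.move_gripper(16,40); bot.pause(.2); s=p("tilt")
im=bot.camera("wrist"); cv2.imwrite("pics/w8.png",im[:,:,::-1]); s["tcp_pos"]=P;s["eef_rot"]=q; pickle.dump(s,open("w8.pkl","wb"))
a=cv2.cvtColor(im,cv2.COLOR_RGB2GRAY).astype(int); cv=view("wrist",s)
a_=slab(P,-.5,.157,PITCH,0); print("expected",[w2pix(cv,x) for x in a_])
for d in (-52,-48,0): pass
print("blk front exp (slot at 3.3)",w2pix(cv,G0+UX*(3.3-55)+[0,0,46]))
for c in (318,328): print(a[100:220,c-1:c+2].mean(1).astype(int).tolist())
E
```

```text
tilt 25.48 16.89 40.0 [550.9646 -51.3597  97.0482] [-0.0696 -0.0182 -1.3023] [-0.0058  0.6031 -0.0107]
expected [array([325.1135, 132.5143]), array([325.6161, 179.8284])]
blk front exp (slot at 3.3) [323.1373 112.4344]
[100, 84, 80, 78, 78, 78, 79, 79, 80, 81, 91, 111, 130, 139, 140, 140, 139, 136, 126, 112, 99, 94, 96, 109, 127, 136, 138, 139, 139, 139, 138, 137, 128, 106, 86, 80, 79, 80, 79, 79, 79, 80, 80, 81, 80, 81, 80, 80, 81, 80, 81, 81, 82, 80, 82, 82, 81, 82, 81, 81, 81, 81, 82, 81, 81, 80, 81, 80, 81, 81, 81, 81, 81, 81, 82, 82, 80, 81, 78, 75, 88, 111, 127, 134, 137, 137, 138, 138, 139, 137, 138, 137, 139, 138, 139, 138, 138, 138, 138, 136, 127, 105, 85, 78, 79, 78, 79, 78, 78, 79, 78, 78, 78, 79, 78, 79, 78, 79, 78, 78]
[99, 83, 79, 78, 79, 78, 79, 79, 78, 80, 87, 106, 128, 137, 139, 139, 139, 136, 127, 112, 100, 94, 95, 108, 128, 137, 139, 140, 137, 128, 104, 85, 80, 80, 80, 81, 82, 81, 80, 82, 80, 81, 80, 81, 81, 80, 81, 81, 80, 81, 81, 81, 82, 81, 82, 81, 80, 81, 81, 82, 82, 82, 81, 82, 81, 81, 83, 82, 81, 81, 81, 81, 81, 82, 82, 82, 82, 82, 82, 86, 100, 116, 129, 135, 135, 137, 138, 138, 138, 138, 138, 137, 138, 138, 138, 138, 138, 138, 138, 138, 138, 137, 137, 137, 137, 137, 137, 136, 136, 135, 133, 132, 124, 103, 84, 78, 78, 78, 78, 78]
```

Run:
```python
from h import *
gz=116
P,q=tcpG(3.0,1.2,107); bot.line_to(P,60)
for gz in (104,102,100,98,95,92,88,84,80,77,75,74,73,72):
    P,q=tcpG(3.0,1.2,gz); bot.line_to(P,40); s=p(gz); d=s["tcp_pos"]-P; print("   err",d)
    f=s["contact_force"]
    if f[2]>18 or np.hypot(f[0],f[1])>12 or abs(s["moment"][1])>2.5: break
```

```text
104 26.07 17.29 40.0 [550.2331 -51.324   85.0628] [ 0.4741  0.5029 -0.5574] [0.0504 0.5927 0.009 ]
   err [-0.1245 -0.0523 -0.1708]
102 26.32 17.03 40.0 [550.3335 -51.2658  83.1859] [ 0.6641  0.5794 -1.6652] [ 0.0645  0.6201 -0.0494]
   err [-0.0242  0.006  -0.0478]
100 26.57 17.28 40.0 [550.2825 -51.2945  81.1164] [ 0.9272 -0.3569 -1.2564] [0.0168 0.5343 0.0478]
   err [-0.0752 -0.0228 -0.1173]
98 26.82 17.0 40.0 [550.2509 -51.3032  79.0664] [-0.2233  0.4664 -1.5381] [-0.025   0.529   0.0221]
   err [-0.1068 -0.0314 -0.1673]
95 27.07 17.39 40.0 [550.2052 -51.3274  75.9688] [-0.2021  0.2174 -1.1821] [ 0.0633  0.4459 -0.0304]
   err [-0.1525 -0.0556 -0.2649]
92 27.32 17.31 40.0 [550.2369 -51.3104  73.0056] [-0.1973  0.4452 -1.7799] [0.0638 0.4865 0.0068]
   err [-0.1208 -0.0386 -0.2281]
88 27.57 17.12 40.0 [550.1593 -51.3247  68.899 ] [-0.2161 -0.5882 -1.4698] [ 0.0204  0.4458 -0.011 ]
   err [-0.1983 -0.0529 -0.3347]
84 27.82 17.02 40.0 [550.1677 -51.3189  64.9261] [ 0.2259 -0.36   -1.3543] [-0.0328  0.4742  0.036 ]
   err [-0.19   -0.0471 -0.3076]
80 28.07 17.2 40.0 [550.1542 -51.3018  60.9261] [-0.1246  0.3952 -1.9347] [ 0.0044  0.5209 -0.0108]
   err [-0.2035 -0.03   -0.3075]
77 28.32 17.29 40.0 [550.2311 -51.3085  58.0246] [ 0.0615 -0.7438 -1.6476] [ 0.0304  0.5192 -0.0393]
   err [-0.1265 -0.0368 -0.2091]
75 28.57 17.35 40.0 [550.2714 -51.2878  56.0993] [ 0.0844  0.0937 -1.4695] [-0.0476  0.5024  0.0089]
   err [-0.0863 -0.016  -0.1344]
74 28.82 17.09 40.0 [550.3428 -51.2788  55.2001] [-0.1694 -0.0734 -0.6046] [ 0.0689  0.5761 -0.0014]
   err [-0.0148 -0.007  -0.0336]
73 29.07 17.01 40.0 [550.3134 -51.2603  54.1577] [ 1.6289 -0.2103 -1.7397] [ 0.0781  0.538  -0.0041]
   err [-0.0443  0.0115 -0.076 ]
72 29.32 17.17 40.0 [550.0668 -51.431   53.6583] [-4.2912  0.4132  5.755 ] [0.1586 1.6313 0.0067]
   err [-0.2909 -0.1593  0.4246]
```

```bash
cat >> h.py <<'E'
POST=np.array([520.,-145.]); PIV=POST+82*np.array([np.cos(YAW),np.sin(YAW)])
def arc(th,z): 
    a=YAW+th; xy=PIV-82*np.array([np.cos(a),np.sin(a)]); return np.array([*xy,z]),down(np.pi+a)
def theta(s): d=PIV-s["tcp_pos"][:2]; return np.arctan2(d[1],d[0])-YAW
E
python3 - <<'E'
from h import *
bot.move_gripper(40); P,q=tcpG(3.0,1.2,130); bot.line_to(P,100); bot.pause(.3)
s=p("released"); im=bot.camera("wrist"); cv2.imwrite("pics/w9.png",im[:,:,::-1])
P,q=arc(0,130); bot.move_ptp(P,q); bot.move_gripper(44)
P,q=arc(0,36); bot.line_to(P,100); p("at post")
bot.move_gripper(24,30); p(24); bot.move_gripper(14,30); s=p("grip"); print(theta(s))
E
```

```text
released 30.99 39.8 0.0 [550.07   -51.346  110.6811] [-0.2096  0.5471 -0.8299] [-0.0155  0.4899  0.0279]
at post 32.97 44.04 0.0 [ 520.5005 -145.0199   36.5514] [-0.1799  0.0595  0.639 ] [-0.01   -0.0458  0.0037]
24 33.57 24.19 0.0 [ 520.0096 -145.0014   36.0249] [-0.4384 -0.0157 -0.7929] [-0.0682 -0.0055 -0.0406]
grip 34.02 14.5 17.8 [ 520.0719 -144.3856   35.9531] [-1.3451  4.3535 -0.1979] [1.8501 0.0915 0.0337]
-0.007542762500481179
```

Run:
```python
from h import *
P,q=tcpG(3.0,1.2,130); cv=view("wrist",{"tcp_pos":P,"eef_rot":q})
a=cv2.cvtColor(cv2.imread("pics/w9.png"),cv2.COLOR_BGR2GRAY).astype(int)
S=G0+UX*2.6+UY*1.2
for z in (84,90,96): print(z,w2pix(cv,S-UX*45+[0,0,z]))
print("blk",w2pix(cv,S-UX*55+[0,0,46]))
print(a[85:190,317:320].mean(1).astype(int).tolist())
for i,th in enumerate((.1,.2,.3,.38,.44,.5,.53)):
    P,q=arc(th,36); bot.line_to(P,60,ori=q); s=p(th); print("  theta",theta(s))
bot.pause(.3); s=p("end"); print(theta(s), s["tcp_pos"]-P)
```

```text
84 [325.1456 139.0522]
90 [325.1815 142.3486]
96 [325.2194 145.8296]
blk [324.968  106.5292]
[141, 140, 140, 142, 140, 141, 140, 141, 141, 142, 141, 133, 111, 90, 80, 79, 78, 79, 78, 78, 79, 82, 95, 120, 135, 139, 141, 140, 139, 133, 117, 103, 95, 93, 89, 83, 80, 78, 79, 78, 79, 78, 79, 79, 79, 80, 78, 79, 80, 79, 80, 81, 91, 111, 127, 135, 138, 140, 139, 140, 139, 140, 139, 140, 139, 139, 139, 139, 139, 140, 139, 140, 140, 139, 138, 139, 139, 139, 140, 139, 139, 139, 139, 139, 140, 139, 139, 140, 139, 139, 140, 137, 129, 105, 85, 79, 79, 79, 78, 79, 79, 78, 79, 79, 78]
0.1 34.3 14.09 18.2 [ 519.6697 -152.6795   35.9479] [-1.0934  6.2793  1.2773] [2.283  0.1126 0.0316]
  theta 0.09379469447135015
0.2 34.58 14.13 18.2 [ 520.0348 -160.7782   35.9226] [0.2835 6.4357 1.1665] [2.6392 0.2432 0.0362]
  theta 0.19273114349578105
0.3 34.87 14.37 18.3 [ 521.2158 -168.5562   35.9136] [-2.2217  7.5734  2.3502] [ 3.1707  0.3813 -0.0003]
  theta 0.28874636301201095
0.38 35.12 14.23 18.3 [ 522.9134 -174.9746   35.9539] [-0.4177  5.4163  1.0955] [2.0506 0.0989 0.0863]
  theta 0.3698408210778411
0.44 35.38 14.01 18.5 [ 524.199  -179.3867   35.824 ] [-1.3567  9.9584  2.7686] [3.6679 0.5059 0.0144]
  theta 0.4259967533774949
0.5 35.62 14.29 18.6 [ 525.8322 -183.8952   35.8111] [-2.0066 10.462   2.7251] [3.8759 0.6758 0.0401]
  theta 0.4845458004449932
0.53 35.88 14.66 18.6 [ 526.7034 -186.0055   35.7994] [-1.5991 10.8225  3.7107] [ 3.9844  0.7734 -0.0068]
  theta 0.5124041040312376
end 36.17 14.41 18.6 [ 526.7053 -185.9447   35.7988] [-1.9574 10.6452  2.4185] [3.9766 0.7432 0.014 ]
0.5117346738145868 [-0.5616  1.3893 -0.2012]
```

Run:
```python
from h import *
s=p("final"); print(theta(s)); print(bot.close_job())
```

```text
final 36.17 14.41 18.6 [ 526.7053 -185.9447   35.7988] [-1.9574 10.6452  2.4185] [3.9766 0.7432 0.014 ]
0.5117346738145868
the job is handed in; nothing more can be done
None
```

I handed the job in at 36.2 s. By the last readings, the cassette is home in the slot and released, and the gripper is holding the tension arm at about 0.51–0.52 rad, past the click. The pawl itself was not seen; I infer the click from the force dropping and then rising as the arm passed it. The first grasp missed and the first insertion jammed on the chamfer, and both were put right.

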